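Dress the toy-shop window: horse and cart between two plinths

TASK

Dress the toy-shop window: stand the nutcracker in the middle of the round plinth and the doll's house in the middle of the square plinth, its walls square with the plinth's sides. On the table set the horse midway between the two plinths and in line with them, its head towards the nutcracker's round plinth, and the flat cart straight behind it with the drawbar towards the horse and about a centimetre between them, and stand the barrel upright in the middle of the cart's deck. Leave the toy car and the ring stacker where they are.

Things in the scene. Friction and masses are not known exactly. Their poses are not given: they have to be found in the camera images.
- plinth_round: Plain cream round display plinth, fixed to the table: 100 mm diameter, 30 mm high, its flat top 92 mm in diameter. Origin at the centre of its underside, z up. It may be the left or the right one of the two plinths.
- plinth_square: Plain cream square display plinth, fixed to the table: 100 x 100 mm, 50 mm high. Origin at the centre of its underside; x and y parallel to its sides, z up.
- nutcracker_mid (a point): Wooden nutcracker soldier, 85 mm tall, 120 g, with a tall hat, on a round foot 37 mm in diameter. The point is on its axis, 42 mm above its underside; z up, x the way it faces. The coat (31 to 56 mm above the underside) is a cylinder 26 mm across (x), 39 mm across the arms (y; arms 10 mm wide along x); head 20 mm, hat 23 mm in diameter. Grip it by the upper coat. May face any way on the plinth.
- house_mid (a point): Doll's house, 200 g: walls 60 mm (x) by 54 mm (y), 34 mm high, with a pitched roof whose slopes fall to +x and -x; the ridge runs along y, 67 mm above the underside, a small chimney beside it to 69 mm. The two gable ends are flat and upright, 54 mm apart along y, with no overhang. The point is at its centre, 34 mm above its underside, z up.
- horse_mid (a point): Wooden horse on a board with four wheels that do not turn, 86 mm tall, 120 g. Board 72 mm long (x), 38 mm wide over the wheels; the horse's body is 54 mm long and 24 mm wide (y), 38 to 62 mm above the table; neck and head rise at the +x end, nose 47 mm ahead of the point. The point is mid-length, mid-width, 43 mm above the underside; x is the way the horse faces, z up.
- cart_mid (a point): Flat wooden cart, wheels do not turn, 120 g: deck 76 mm long (x), 50 mm wide (y, also over the wheels), its top 30 mm above the table; across its front edge a headboard 5 mm thick, top at 44 mm. A drawbar sticks out in front, tip 46 mm ahead of the point. The point is at the middle of the deck's length and width, 22 mm above the underside; x points forward (drawbar end), z up.
- barrel_mid (a point): Small dark wooden barrel with metal hoops, standing on end: 46 mm tall, 40 mm in diameter at the middle, 33 mm at the ends, 60 g. The point is at its centre, 23 mm above its underside, z along its axis.
- toy_car_mid (a point): Light wooden toy car, 80 mm long (x), 40 mm wide over its wheels, 42 mm high. Not part of the display: to be left where it is. The point is at its centre, 21 mm above the table.
- ring_stacker_mid (a point): Wooden ring stacker: a round foot 60 mm in diameter with rings of shrinking size and a ball on top, 83 mm high, one piece. Not part of the display: to be left where it is. The point is on its axis, 41 mm above the table.
Things that resemble listed ones, but are neither listed nor needed, are in the scene too. Leave any orange or red look-alike of the part that bears barrel_mid alone.

How it is judged:
At the end, for the whole second after the job is handed in: Nutcracker, house within 15 mm of plinth centres, house square (12 deg); horse midway (13 mm), its line within 40 mm of both plinth centres; cart in line (14 mm) 0-20 mm behind it; barrel within 12 mm of the deck's middle. All upright, released, at rest; car and stacker unmoved (20 mm) (horizontal distance between nutcracker_mid and plinth_round below 0.015 m and z of nutcracker_mid in the frame of plinth_round between 0.0645 and 0.0805 m and horizontal distance between house_mid and plinth_square below 0.015 m and z of house_mid in the frame of plinth_square between 0.076 and 0.092 m and (angle between the x axis of house_mid and the x axis of plinth_square, either way round below 0.21 rad or angle between the x axis of house_mid and the y axis of plinth_square, either way round below 0.21 rad) and ((horizontal distance between horse_mid and plinth_round between 0.22 and 0.25 m and horizontal distance between horse_mid and plinth_square between 0.22 and 0.25 m) or (horizontal distance between horse_mid and plinth_round between 0.225 and 0.255 m and horizontal distance between horse_mid and plinth_square between 0.225 and 0.255 m) or (horizontal distance between horse_mid and plinth_round between 0.23 and 0.26 m and horizontal distance between horse_mid and plinth_square between 0.23 and 0.26 m) or (horizontal distance between horse_mid and plinth_round between 0.235 and 0.265 m and horizontal distance between horse_mid and plinth_square between 0.235 and 0.265 m) or (horizontal distance between horse_mid and plinth_round between 0.24 and 0.27 m and horizontal distance between horse_mid and plinth_square between 0.24 and 0.27 m) or (horizontal distance between horse_mid and plinth_round between 0.245 and 0.275 m and horizontal distance between horse_mid and plinth_square between 0.245 and 0.275 m) or (horizontal distance between horse_mid and plinth_round between 0.25 and 0.28 m and horizontal distance between horse_mid and plinth_square between 0.25 and 0.28 m) or (horizontal distance between horse_mid and plinth_round between 0.255 and 0.285 m and horizontal distance between horse_mid and plinth_square between 0.255 and 0.285 m)) and x of plinth_round in the frame of horse_mid above 0.15 m and y of plinth_round in the frame of horse_mid between -0.04 and 0.04 m and y of plinth_square in the frame of horse_mid between -0.04 and 0.04 m and height (world z) of horse_mid between 0.037 and 0.049 m and x of cart_mid in the frame of horse_mid between -0.104 and -0.08 m and y of cart_mid in the frame of horse_mid between -0.014 and 0.014 m and x of horse_mid in the frame of cart_mid above 0.05 m and y of horse_mid in the frame of cart_mid between -0.022 and 0.022 m and height (world z) of cart_mid between 0.016 and 0.028 m and x of barrel_mid in the frame of cart_mid between -0.013 and 0.013 m and y of barrel_mid in the frame of cart_mid between -0.012 and 0.012 m and z of barrel_mid in the frame of cart_mid between 0.025 and 0.037 m and angle between each of nutcracker_mid, house_mid, horse_mid, cart_mid, barrel_mid's own z axis and vertical below 0.12 rad and linear speed of each of nutcracker, house, horse, cart, barrel below 0.02 m/s); the robot touches nothing.
It fails at once if the toy car was shifted by more than 20 mm (distance of toy_car_mid from where it was at the start of the episode above 0.02 m).
It fails at once if the ring stacker was shifted by more than 20 mm (distance of ring_stacker_mid from where it was at the start of the episode above 0.02 m).
It also fails if it takes over 128 s, if anything falls off the work surface, if the arm or the gripper's body presses on something with over 40 N, if the wrist force passes 120 N, or if a joint passes its speed limit or range.

ROBOT

A 7-joint arm with a two-finger parallel gripper is mounted at the origin on the work surface. World frame = base frame: x ahead of the robot, y to its left, z up, the work surface at z = 0. Lengths are in m, angles in rad, forces in N, time in s.
With the tool pointing down it reaches from about 0.425 to 0.925 m from the base axis. Payload 6.8 kg.
Tool frame: the origin (TCP) lies at the very end of the fingers, on their centre line; the grasp point (between the pads) lies 19 mm behind it; z points along the fingers, y is the line along which they close (so a half turn about z gives the same grasp; the last joint's range is limited). The gripper opens to 85 mm and grips with 20 to 120 N. Pads are 22 mm wide; open, the fingers measure 114 mm over their backs; the gripper's body (76 mm by 85 mm) begins 54 mm behind the grasp point. The pads swing forward as they close: fully open they stand 13 mm farther back than shut.
Start: joints at [-1.399, 0.477, 0.022, 1.555, -0.011, 1.109, -0.083], TCP at [0.186, 0.649, 0.231] pointing down, gripper open.
Joint ranges: [-2.96, 2.96], [-0.34, 2.1], [-1.41, 1.46], [0.24, 2.44], [-1.37, 4.51], [0.17, 1.92], [-2.96, 2.96]. Speed limits (rad/s): [2.39, 2.39, 3.14, 3.14, 3.14, 3.14, 3.14].

INTERFACE

Orientations are given as a rotation vector (axis times angle).
In Python, from bench import get_obs, viewer, r gives the robot as it stands. The module is installed in compiled form; this text tells all that it offers.
- The arm moves only by the tool play_rows, never from a script. Its argument "commands" is a list that holds one entry, the list of rows, each a list of 5 numbers: the gripper's target within -1 to 1 (shut at 1, half-way at 0, fully open at -1), then the shift along the tool's x, y, z scaled (see below), then the turn about the tool's z scaled (see below). A call has 1 to 12 rows; each row is the pose to reach, as a shift and turn from the pose commanded when the call began, along the tool's axes at that moment; what a row does not reach only later rows make up. The controller multiplies each number of a shift by 0.2 m and each number of a turn by pi/2 rad. A row lasts 1/12 s, in which the tool goes at most 41.7 mm and 7.16 degrees, less where a joint would pass 70% of its speed; a pose out of reach is approached as far as the arm can. A call with a number of a shift or a turn outside -1 to 1 is refused whole. A call with a gripper value outside its range is refused whole. The fingers move at their own pace and stop on an object; "grip_force" is the grip in N (left out, the last holds). Time passes only in rows, so rows that repeat a pose let the fingers close. It gives the time, the measured TCP pose, the force, the opening and the grip force at its end, in the units of the state.
- get_obs(): the state, without advancing time (a new reading comes with each control period).
- viewer.grab_frame(name): name is "scene" or "top"; returns a dict with "pixels" (384x512x3 uint8, red, green, blue), "fovy" (degrees; the focal length in pixels is half the picture's height over the tangent of half this angle, whatever the lens; pixels are square), "cx", "cy" (the principal point, pixels), "world_to_cam" (4x4, takes a point from world to camera coordinates). Camera axes: x right, y up, looking along -z (the intrinsics and any distortion apply to the point x, -y, -z); pixel columns grow to the right and rows downward; lengths in m; the calibration is good to about 2 mm. A picture is of the moment at which its call begins. There is no depth.
- r.hand_in(): hands the job in; it is judged then, once.
Trained networks look in a picture, given as the dict that the camera call returned (one of the last four; its "shot" number tells which), for a name from the list of things; names that differ only in an ending like _2 or _b are one class to them, and where a whole thing is asked for, a point or a joint stands for the part that bears it (a point fixed in the world has none). Each returns a list of dicts, best first, with "score" (0 to 1); they miss things now and then, are a little off and sometimes report something else, mostly with a low value. They report only what shows in the picture. A call takes as long as a camera call. They do not tell look-alikes from the thing itself.
- viewer.trace(picture, thing): "pixels" (384x512 bool, what is visible of it) and "rect" ([left, top, right, bottom] in pixels, round what is visible of it).
The state is a dict: "clock": time; "joints": joint angles; "qvel": joint speeds; "tau": joint torques, N m; "tcp_pos": TCP position; "orientation": TCP orientation; "contact_force": force on the tool from outside, world axes, zero at the start; "moment": the same for the moment, N m; "grip_width": finger opening in m; "gripper_force": force on a finger pad.
Only numpy, scipy, OpenCV 4.12 (cv2) and the standard library are available. Lean on these libraries where they do the work, as an engineer would, in place of code of your own. Each camera call takes 0.05 s, during which the arm holds its last target. There are 200 camera calls.

## Working session

There is one attempt and no reset: what is moved stays moved. The work goes in short steps, Python scripts to look and compute and a tool call to move; the robot and the scene stay as the last step left them, time stands still between calls to the robot, and variables do not carry over. Pictures are saved under pics/ and viewed, at most 14 in all, crops included, and the job is handed in when it is done.

Besides the shell and the picture viewer there is one more tool, called after ">>>" by a JSON object that holds its "fn" and its "kwargs", one argument or row to a line. play_rows: Moves the arm, as the interface text tells. Shifts and turns lie within -1 to 1; 1 stands for 0.2 m of shift or pi/2 rad of turn. Its arguments: {"type":"object","properties":{"commands":{"type":"array","items":{"type":"array","items":{"type":"array","items":{"type":"number","minimum":-1,"maximum":1}}}},"grip_force":{"type":"number"}},"required":["commands"]}

```bash
mkdir -p pics && cat > h.py <<'E'
import numpy as np, cv2
from bench import get_obs, viewer, r
def proj(f,P):
    P=np.atleast_2d(P); W=np.array(f["world_to_cam"]); c=P@W[:3,:3].T+W[:3,3]
    fl=192/np.tan(np.radians(f["fovy"])/2)
    return np.c_[f["cx"]+fl*c[:,0]/-c[:,2], f["cy"]-fl*c[:,1]/-c[:,2]]
def unproj(f,uv,z):
    uv=np.atleast_2d(uv); W=np.array(f["world_to_cam"]); fl=192/np.tan(np.radians(f["fovy"])/2)
    d=np.c_[(uv[:,0]-f["cx"])/fl,-(uv[:,1]-f["cy"])/fl,-np.ones(len(uv))]@W[:3,:3]
    o=-W[:3,:3].T@W[:3,3]
    return o+d*((z-o[2])/d[:,2])[:,None]
def save(f,n,crop=None,s=1):
    p=f["pixels"][:,:,::-1]
    if crop: p=p[crop[1]:crop[3],crop[0]:crop[2]]
    cv2.imwrite("pics/"+n,cv2.resize(p,None,fx=s,fy=s,interpolation=cv2.INTER_CUBIC))
E
python3 - <<'E'
from h import *
f=viewer.grab_frame("top"); g=viewer.grab_frame("scene")
save(f,"t0.png",s=1.56); save(g,"s0.png",s=1.56)
print({k:v for k,v in f.items() if k!="pixels"}); print({k:v for k,v in g.items() if k!="pixels"})
print(get_obs())
H=dict(plinth_round=.03,plinth_square=.05,nutcracker_mid=.042,house_mid=.034,horse_mid=.043,cart_mid=.03,barrel_mid=.023,toy_car_mid=.021,ring_stacker_mid=.041)
for n,h in H.items():
  for nm,F in(("top",f),("scene",g)):
    for d in viewer.trace(F,n)[:3]:
        ys,xs=np.nonzero(d["pixels"]); m=[xs.mean(),ys.mean()]
        print(n,nm,round(d["score"],2),d["rect"],np.round(m,1),unproj(F,m,h)[0].round(3)[:2])
E
```

```text
{'fovy': 47.8788073765179, 'cx': 256.4370548201075, 'cy': 194.93277610734737, 'world_to_cam': array([[-0.02655081, -0.99957615,  0.01194079,  0.01132747],
       [ 0.98159207, -0.02380938,  0.18949967, -0.49567593],
       [-0.18913505,  0.01675236,  0.98180817, -1.06407057],
       [ 0.        ,  0.        ,  0.        ,  1.        ]]), 'shot': 1}
{'fovy': 42.62736714841923, 'cx': 253.6149928792194, 'cy': 199.0304499886619, 'world_to_cam': array([[ 0.06245304,  0.99781208,  0.02169481, -0.01747676],
       [-0.5535245 ,  0.01654089,  0.83266862,  0.23893992],
       [ 0.83048796, -0.06401129,  0.55334646, -1.68314715],
       [ 0.        ,  0.        ,  0.        ,  1.        ]]), 'shot': 2}
{'clock': 0.1, 'joints': array([-1.39911423,  0.47772701,  0.02234374,  1.55633907, -0.01150062,
        1.10930551, -0.08311505]), 'qvel': array([-0.00088408, -0.00211729, -0.00142426, -0.00152582, -0.00018116,
        0.00210619, -0.00033752]), 'tau': array([ 4.23722799e-03, -5.97761822e+01,  1.61374949e+00, -2.81954151e+01,
        1.28315753e-02,  5.07014774e-03,  3.34112633e-05]), 'tcp_pos'
[... 1523 characters left out ...]
 213.9, 166.2, 229.7] [157.1 220.8] [0.438 0.257]
barrel_mid top 0.47 [120.0, 229.6, 135.9, 246.7] [125.3 236.5] [0.4   0.338]
barrel_mid scene 0.76 [328.6, 168.5, 343.1, 186.4] [336.3 177.7] [0.365 0.227]
barrel_mid scene 0.56 [369.6, 176.3, 385.6, 191.0] [378.5 184.3] [0.403 0.337]
toy_car_mid top 0.88 [246.7, 206.1, 267.5, 237.5] [258.2 220.8] [ 0.432 -0.004]
toy_car_mid scene 0.77 [242.5, 183.0, 268.1, 209.3] [256.  195.1] [ 0.444 -0.004]
ring_stacker_mid top 0.86 [188.8, 199.9, 212.3, 222.6] [202.3 210.6] [0.46  0.138]
ring_stacker_mid scene 0.87 [302.3, 179.9, 323.3, 212.6] [312.3 197.6] [0.491 0.137]
ring_stacker_mid scene 0.72 [93.7, 192.7, 119.9, 224.1] [104.2 209.8] [ 0.529 -0.38 ]
```

View images.

View pics/t0.png

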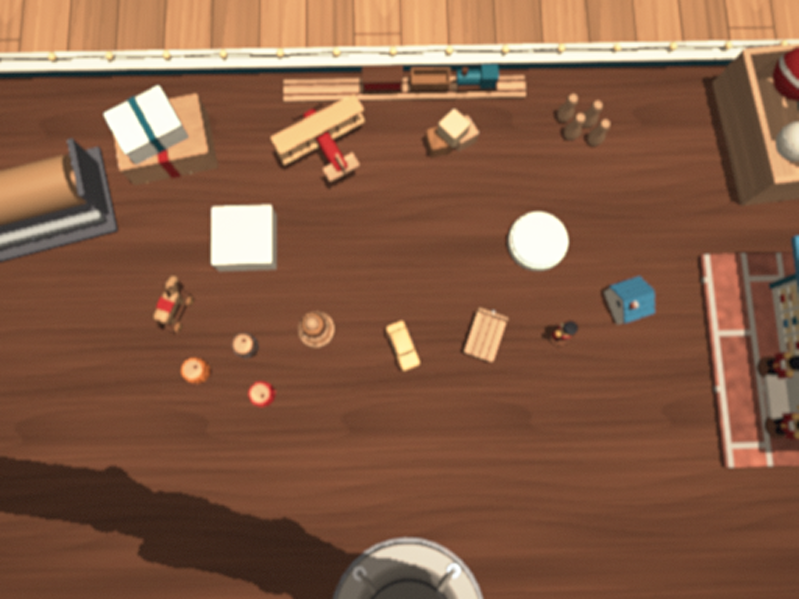

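View pics/s0.png

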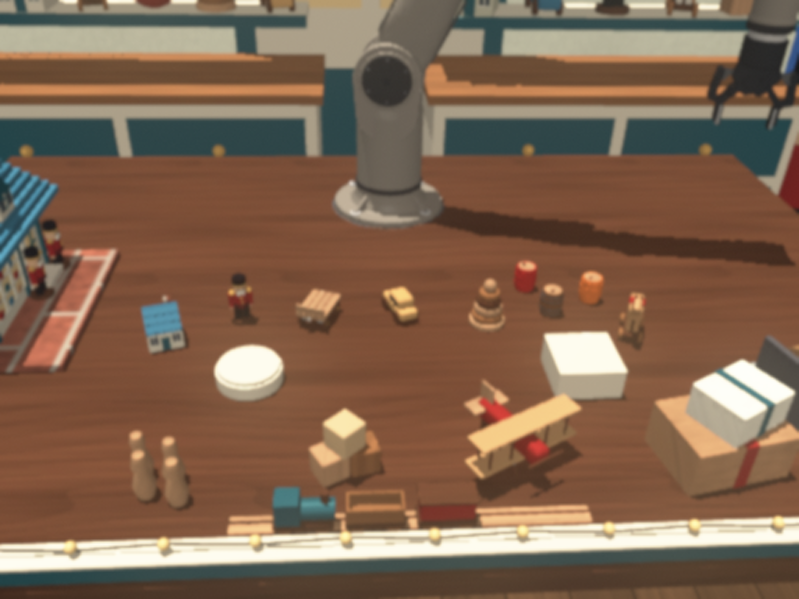

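```bash
python3 - <<'E'
from h import *
f=viewer.grab_frame("top")
a=f["pixels"][170:270,85:235]; b=f["pixels"][170:270,285:435]
c=np.vstack([a,b])[:,:,::-1]
cv2.imwrite("pics/c0.png",cv2.resize(np.hstack([a,b])[:,:,::-1],None,fx=2.66,fy=2.66,interpolation=cv2.INTER_CUBIC))
A=cv2.resize(a[:,:,::-1],None,fx=4,fy=3.0*4/4,interpolation=cv2.INTER_CUBIC)
B=cv2.resize(b[:,:,::-1],None,fx=4,fy=3.0,interpolation=cv2.INTER_CUBIC)
A=cv2.resize(a[5:80,0:100,::-1],None,fx=4,fy=4,interpolation=cv2.INTER_CUBIC)
B=cv2.resize(b[0:75,0:100][:,:,::-1],None,fx=4,fy=4,interpolation=cv2.INTER_CUBIC)
cv2.imwrite("pics/c1.png",np.hstack([A,B]))
C=cv2.resize(b[0:75,50:150][:,:,::-1],None,fx=4,fy=4,interpolation=cv2.INTER_CUBIC)
D=cv2.resize(f["pixels"][115:190,100:200,::-1],None,fx=4,fy=4,interpolation=cv2.INTER_CUBIC)
cv2.imwrite("pics/c2.png",np.hstack([C,D]))
E
```

```text
(no output)
```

View pics/c1.png

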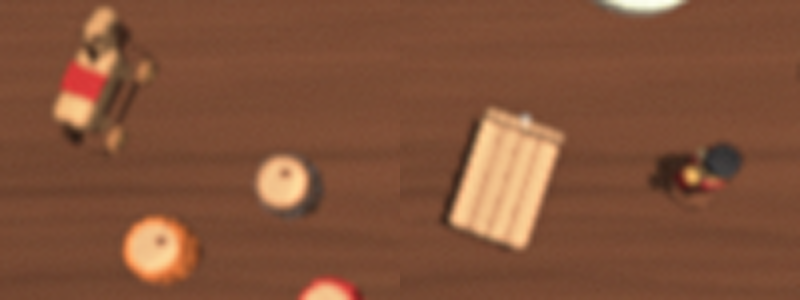

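View pics/c2.png

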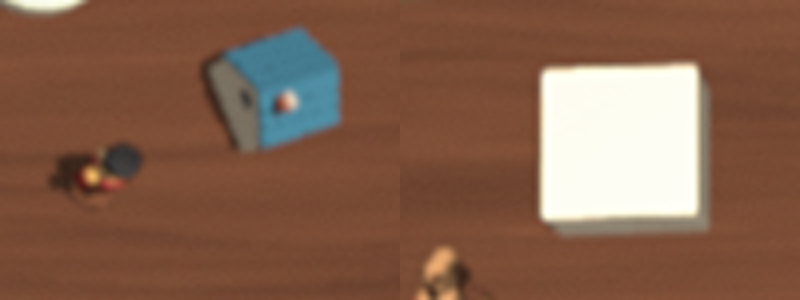

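```bash
cat > fit.py <<'E'
from h import *
from scipy.optimize import minimize
def box(x0,x1,y0,y1,z0,z1): return np.array([[x,y,z] for x in(x0,x1) for y in(y0,y1) for z in(z0,z1)])
def cyl(rr,z0,z1,r2=None):
    a=np.linspace(0,2*np.pi,24,endpoint=False); r2=rr if r2 is None else r2
    return np.r_[np.c_[rr*np.cos(a),rr*np.sin(a),0*a+z0],np.c_[r2*np.cos(a),r2*np.sin(a),0*a+z1]]
M=dict(plinth_round=[cyl(.05,0,.03,.048)],plinth_square=[box(-.05,.05,-.05,.05,0,.05)],
 nutcracker_mid=[cyl(.0185,0,.006),cyl(.012,0,.031),cyl(.013,.031,.056),box(-.005,.005,-.0195,.0195,.031,.056),cyl(.01,.056,.07),cyl(.0115,.068,.085)],
 house_mid=[box(-.03,.03,-.027,.027,0,.034),np.r_[box(-.033,.033,-.027,.027,.034,.036),box(-.001,.001,-.027,.027,.034,.067)]],
 horse_mid=[box(-.036,.036,-.019,.019,0,.016),box(-.027,.027,-.012,.012,.038,.062),box(-.025,-.016,-.012,.012,.01,.04),box(.016,.025,-.012,.012,.01,.04),np.r_[box(.014,.027,-.008,.008,.055,.06),box(.022,.047,-.007,.007,.07,.08),box(.022,.03,-.006,.006,.08,.086)]],
 cart_mid=[box(-.038,.038,-.025,.025,.004,.03),box(.033,.038,-.025,.025,.03,.044),box(.038,.046,-.004,.004,.012,.018)],
 barrel_mid=[cyl(.0165,0,.023,.02),cyl(.02,.023,.046,.0165)])
S=4
def ras(F,parts,p,z0,roi):
    c,s=np.cos(p[2]),np.sin(p[2]); R=np.array([[c,-s,0],[s,c,0],[0,0,1]])
    im=np.zeros(((roi[3]-roi[1])*S,(roi[2]-roi[0])*S),np.uint8)
    for P in parts:
        uv=(proj(F,P@R.T+[p[0],p[1],z0])-roi[:2]+.5)*S
        cv2.fillConvexPoly(im,np.round(cv2.convexHull(uv.astype(np.float32))*16).astype(np.int32),255,shift=4)
    return cv2.resize(im,None,fx=1/S,fy=1/S,interpolation=cv2.INTER_AREA)/255.
def fit(Fs,masks,name,x0,z0=0,yaws=None):
    """Fs, masks lists; best pose [x,y,yaw]"""
    rois=[]
    for m in masks:
        ys,xs=np.nonzero(m); rois.append((max(xs.min()-15,0),max(ys.min()-15,0),min(xs.max()+15,512),min(ys.max()+15,384)))
    def cost(q):
        p=[q[0],q[1],q[2]/10]
        t=0
        for F,m,ro in zip(Fs,masks,rois):
            a=cv2.GaussianBlur(ras(F,M[name],p,z0,ro),(0,0),.8); b=cv2.GaussianBlur(m[ro[1]:ro[3],ro[0]:ro[2]].astype(float),(0,0),.8)
            t+=((a-b)**2).sum()/m.sum()
        return t
    best=None
    for y in (yaws if yaws is not None else np.arange(-np.pi,np.pi,np.pi/6)):
        s=np.array([[x0[0],x0[1],y*10]]*4)+np.array([[0,0,0],[.02,0,0],[0,.02,0],[0,0,2.5]])
        o=minimize(cost,s[0],method="Nelder-Mead",options=dict(initial_simplex=s,maxiter=90,xatol=2e-4,fatol=1e-4))
        if best is None or o.fun<best.fun: best=o
    return best.x[0],best.x[1],best.x[2]/10,best.fun
def find(F,name,near=None,z=.03,n=0):
    L=viewer.trace(F,name)
    if near is not None:
        L=[d for d in L if np.linalg.norm(unproj(F,np.argwhere(d["pixels"]).mean(0)[::-1],z)[0][:2]-near)<.06]
    return L[n]["pixels"] if L else None
E
python3 - <<'E'
from fit import *
f=viewer.grab_frame("top"); g=viewer.grab_frame("scene")
N=dict(plinth_round=(.62,-.239),plinth_square=(.635,.255),nutcracker_mid=(.45,-.267),house_mid=(.507,-.386),horse_mid=(.515,.37),cart_mid=(.456,-.142),barrel_mid=(.44,.257))
for n,x in N.items():
    a=find(f,n,x);b=find(g,n,x)
    ys=[0.] if n in("plinth_round","barrel_mid") else [0,.5,-.5] if "plinth" in n else None
    for t,Fs,ms in(("T",[f],[a]),("S",[g],[b]),("B",[f,g],[a,b])):
        if any(m is None for m in ms): print(n,t,"none"); continue
        print(n,t,np.round(fit(Fs,ms,n,x,yaws=ys),3))
E
```

```text
plinth_round T [ 0.609 -0.242  0.25   0.01 ]
plinth_round S [ 0.613 -0.243  0.233  0.029]
plinth_round B [ 0.611 -0.243  0.265  0.048]
plinth_square T [0.624 0.262 0.027 0.014]
plinth_square S [ 0.625  0.26  -0.032  0.033]
plinth_square B [0.624 0.261 0.001 0.057]
nutcracker_mid T [ 0.447 -0.269 -2.553  0.006]
nutcracker_mid S [ 0.452 -0.27  -2.55   0.015]
nutcracker_mid B [ 0.448 -0.27   0.612  0.048]
house_mid T none
house_mid S [ 0.502 -0.39   0.301  0.02 ]
house_mid B none
horse_mid T [ 0.502  0.38  -0.403  0.103]
horse_mid S [ 0.499  0.381 -0.417  0.101]
horse_mid B [ 0.502  0.38  -0.406  0.211]
cart_mid T [ 0.447 -0.142 -0.368  0.008]
cart_mid S [ 0.445 -0.141 -0.322  0.098]
cart_mid B [ 0.447 -0.141 -0.343  0.112]
barrel_mid T [0.439 0.258 0.166 0.005]
barrel_mid S [0.444 0.255 0.091 0.002]
barrel_mid B [0.439 0.257 0.112 0.037]
```

```bash
cat > plan.py <<'E'
import numpy as np, math, sys
from bench import get_obs
from scipy.spatial.transform import Rotation as Ro
def pose():
    o=get_obs(); R=Ro.from_rotvec(o["orientation"]).as_matrix()
    return np.array(o["tcp_pos"]), math.atan2(R[1,1],R[0,1]), o
def plan(wps):
    """wps: (x,y,z,psi,label); psi taken as given (world angle of tool y). prints calls"""
    p,psi,o=pose(); print("at",p.round(4),"psi",round(psi,3),"t",round(o["clock"],2),"w",round(o["grip_width"],4),"j7",round(o["joints"][6],2))
    for x,y,z,ps,lab in wps:
        while True:
            d=np.array([x,y,z])-p; a=(ps-psi)
            v=np.array([-math.sin(psi)*d[0]+math.cos(psi)*d[1],math.cos(psi)*d[0]+math.sin(psi)*d[1],-d[2]])/.2
            t=-a/(math.pi/2); s=max(1,abs(v).max(),abs(t))
            c=np.round(np.r_[v,t]/s,3); n=max(np.linalg.norm(v)/s*.2/.0417,abs(t)/s*90/7.16)
            print(lab,c.tolist(),"rows",round(n,1))
            w=c[:3]*.2; p=p+[-math.sin(psi)*w[0]+math.cos(psi)*w[1],math.cos(psi)*w[0]+math.sin(psi)*w[1],-w[2]]; psi-=c[3]*math.pi/2
            if s==1: break
E
python3 - <<'E'
from plan import *
plan([(.502,.380,.15,1.166,"above"),(.502,.380,.031,1.166,"down"),(.502,.380,.15,1.166,"up"),(.6175,.009,.15,-.026,"over"),(.6175,.009,.033,-.026,"place"),(.6175,.009,.2,-.026,"up")])
E
```

```text
at [0.1864 0.6488 0.2313] psi 1.291 t 1.85 w 0.0854 j7 -0.08
above [-1.0, -0.453, 0.215, 0.042] rows 5.4
above [-0.912, -0.343, 0.191, 0.038] rows 4.8
down [-0.0, -0.0, 0.595, -0.0] rows 2.9
up [-0.0, -0.0, -0.595, -0.0] rows 2.9
over [-0.855, -1.0, 0.0, 0.513] rows 6.5
over [-0.627, -0.036, 0.0, 0.245] rows 3.1
place [0.0, -0.0, 0.585, 0.0] rows 2.8
up [0.0, -0.0, -0.835, 0.0] rows 4.0
```

>>> {"fn": "play_rows", "kwargs": {
  "commands": [
    [[-1,-1,-0.453,0.215,0.042],[-1,-1,-0.453,0.215,0.042],[-1,-1,-0.453,0.215,0.042],[-1,-1,-0.453,0.215,0.042],[-1,-1,-0.453,0.215,0.042],[-1,-1,-0.453,0.215,0.042],[-1,-1,-0.453,0.215,0.042]]
  ],
  "grip_force": 50
}}

```text
clock: 2.43
tcp_pos: [0.3588, 0.5014, 0.1876]
orientation: [0.554, 3.09, -0.005]
contact_force: [-0.1, 0.0, -0.2]
grip_width: 0.0856
gripper_force: 0.0
```

>>> {"fn": "play_rows", "kwargs": {
  "commands": [
    [[-1,-0.912,-0.343,0.191,0.038],[-1,-0.912,-0.343,0.191,0.038],[-1,-0.912,-0.343,0.191,0.038],[-1,-0.912,-0.343,0.191,0.038],[-1,-0.912,-0.343,0.191,0.038],[-1,-0.912,-0.343,0.191,0.038],[-1,-0.912,-0.343,0.191,0.038],[-1,-0.912,-0.343,0.191,0.038]]
  ]
}}

```text
clock: 3.1
tcp_pos: [0.5011, 0.3816, 0.1502]
orientation: [-0.631, -3.077, -0.002]
contact_force: [-0.4, -0.3, 0.4]
grip_width: 0.0856
gripper_force: 0.0
```

>>> {"fn": "play_rows", "kwargs": {
  "commands": [
    [[-1,0,0,0.595,0],[-1,0,0,0.595,0],[-1,0,0,0.595,0],[-1,0,0,0.595,0],[1,0,0,0.595,0],[1,0,0,0.595,0],[1,0,0,0.595,0],[1,0,0,0.595,0],[1,0,0,0.595,0],[1,0,0,0.595,0],[1,0,0,0.595,0],[1,0,0,0.595,0]]
  ]
}}

```text
clock: 4.1
tcp_pos: [0.503, 0.3812, 0.033]
orientation: [0.633, 3.075, 0.005]
contact_force: [-0.7, 0.2, 7.1]
grip_width: 0.0235
gripper_force: 52.5
```

>>> {"fn": "play_rows", "kwargs": {
  "commands": [
    [[1,0,0,0,0],[1,0,0,-0.2,0],[1,0,0,-0.595,0],[1,0,0,-0.595,0],[1,0,0,-0.595,0],[1,0,0,-0.595,0]]
  ]
}}

```text
clock: 4.6
tcp_pos: [0.5034, 0.3811, 0.1532]
orientation: [0.632, 3.074, 0.008]
contact_force: [-0.5, -0.3, -2.5]
grip_width: 0.0232
gripper_force: 51.5
```

```bash
python3 - <<'E'
from h import *
from plan import *
g=viewer.grab_frame("scene"); save(g,"s1.png",(350,90,512,220),4)
plan([(.6175,.009,.15,-.026,"over"),(.6175,.009,.033,-.026,"place"),(.6175,.009,.2,-.026,"up")])
E
```

```text
at [0.5021 0.3802 0.1509] psi 1.165 t 4.65 w 0.0228 j7 0.49
over [-0.855, -1.0, 0.003, 0.513] rows 6.5
over [-0.627, -0.037, 0.002, 0.245] rows 3.1
place [0.0, 0.0, 0.585, 0.0] rows 2.8
up [0.0, 0.0, -0.835, 0.0] rows 4.0
```

View pics/s1.png

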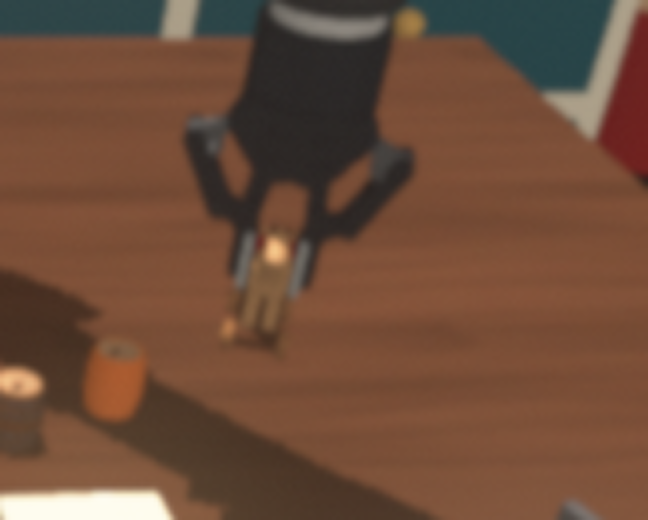

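The picture shows the horse held upright between the pads (crop 270,280), head to the camera. Carrying it on.

>>> {"fn": "play_rows", "kwargs": {
  "commands": [
    [[1,-0.855,-1,0,0.513],[1,-0.855,-1,0,0.513],[1,-0.855,-1,0,0.513],[1,-0.855,-1,0,0.513],[1,-0.855,-1,0,0.513],[1,-0.855,-1,0,0.513],[1,-0.855,-1,0,0.513],[1,-0.855,-1,0,0.513],[1,-0.855,-1,0,0.513]]
  ]
}}

```text
clock: 5.4
tcp_pos: [0.5791, 0.1277, 0.1484]
orientation: [-1.789, -2.58, 0.004]
contact_force: [0.3, 1.4, -0.9]
grip_width: 0.0232
gripper_force: 51.5
```

>>> {"fn": "play_rows", "kwargs": {
  "commands": [
    [[1,-0.627,-0.037,0,0.245],[1,-0.627,-0.037,0,0.245],[1,-0.627,-0.037,0,0.245],[1,-0.627,-0.037,0,0.245],[1,-0.627,-0.037,0,0.245],[1,-0.627,-0.037,0,0.245],[1,-0.627,-0.037,0,0.245]]
  ]
}}

```text
clock: 5.98
tcp_pos: [0.6167, 0.0122, 0.1492]
orientation: [-2.242, -2.198, 0.0]
contact_force: [0.5, 0.1, -0.4]
grip_width: 0.0232
gripper_force: 51.5
```

```bash
python3 - <<'E'
from plan import *
plan([(.6175,.009,.15,-.026,"adj"),(.6175,.009,.033,-.026,"place"),(.6175,.009,.2,-.026,"up")]); print(get_obs()["joints"].round(2))
E
```

```text
at [0.6167 0.0122 0.1492] psi -0.02 t 5.98 w 0.0232 j7 0.11
adj [-0.016, 0.004, -0.004, 0.004] rows 0.1
place [0.0, 0.0, 0.585, -0.0] rows 2.8
up [0.0, 0.0, -0.835, -0.0] rows 4.0
[-0.47  0.5   0.47  1.8  -0.29  0.91  0.11]
```

>>> {"fn": "play_rows", "kwargs": {
  "commands": [
    [[1,0,0,0.2,0],[1,0,0,0.4,0],[1,0,0,0.52,0],[1,0,0,0.56,0],[1,0,0,0.585,0],[1,0,0,0.59,0],[1,0,0,0.59,0],[-1,0,0,0.59,0],[-1,0,0,0.58,0],[-1,0,0,0.56,0],[-1,0,0,0.54,0],[-1,0,0,0.54,0]]
  ]
}}

```text
clock: 6.98
tcp_pos: [0.6184, 0.0089, 0.0434]
orientation: [2.248, 2.192, 0.003]
contact_force: [0.0, -0.0, 0.2]
grip_width: 0.0818
gripper_force: 0.0
```

>>> {"fn": "play_rows", "kwargs": {
  "commands": [
    [[-1,0,0,-0.2,0],[-1,0,0,-0.7,0],[-1,0,0,-0.7,0],[-1,0,0,-0.7,0],[-1,0,0,-0.7,0]]
  ]
}}

```text
clock: 7.4
tcp_pos: [0.6206, 0.0085, 0.1876]
orientation: [2.246, 2.189, 0.012]
contact_force: [0.9, -0.6, 1.0]
grip_width: 0.0852
gripper_force: 0.0
```

```bash
python3 - <<'E'
from plan import *
plan([(.447,-.141,.15,-.345+np.pi/2,"over"),(.447,-.141,.006,-.345+np.pi/2,"down"),(.447,-.141,.15,-.345+np.pi/2,"up")])
print()
plan([(.447,-.141,.15,-.345-np.pi/2,"over")])
print(get_obs()["joints"].round(2))
E
```

```text
at [0.6206 0.0085 0.1876] psi -0.026 t 7.4 w 0.0852 j7 0.1
over [-0.77, -0.849, 0.188, -0.797] rows 10.0
down [-0.0, 0.001, 0.72, 0.0] rows 3.5
up [-0.0, -0.0, -0.72, 0.0] rows 3.5

at [0.6206 0.0085 0.1876] psi -0.026 t 7.4 w 0.0852 j7 0.1
over [-0.64, -0.705, 0.156, 1.0] rows 12.6
over [-0.144, 0.13, 0.032, 0.203] rows 2.6
[-0.49  0.46  0.5   1.77 -0.26  0.97  0.1 ]
```

>>> {"fn": "play_rows", "kwargs": {
  "commands": [
    [[-1,-0.77,-0.849,0.188,-0.797],[-1,-0.77,-0.849,0.188,-0.797],[-1,-0.77,-0.849,0.188,-0.797],[-1,-0.77,-0.849,0.188,-0.797],[-1,-0.77,-0.849,0.188,-0.797],[-1,-0.77,-0.849,0.188,-0.797],[-1,-0.77,-0.849,0.188,-0.797],[-1,-0.77,-0.849,0.188,-0.797],[-1,-0.77,-0.849,0.188,-0.797],[-1,-0.77,-0.849,0.188,-0.797],[-1,-0.77,-0.849,0.188,-0.797],[-1,-0.77,-0.849,0.188,-0.797]]
  ]
}}

```text
clock: 8.4
tcp_pos: [0.4434, -0.1408, 0.1441]
orientation: [-0.544, -3.093, -0.0]
contact_force: [-0.4, 0.7, 0.4]
grip_width: 0.0855
gripper_force: 0.0
```

```bash
python3 - <<'E'
from plan import *
from fit import *
f=viewer.grab_frame("top"); g=viewer.grab_frame("scene")
for n,x in (("horse_mid",(.617,.009)),("house_mid",(.502,-.39))):
    for t,F in(("T",f),("S",g)):
        m=find(F,n,x)
        if m is not None: print(n,t,np.round(fit([F],[m],n,x),3))
P=-.345+np.pi/2
plan([(.447,-.141,.15,P,"adj"),(.447,-.141,.006,P,"down"),(.447,-.141,.15,P,"up"),(.620,.101,.15,-.026,"over")])
save(f,"t1.png",(200,120,400,270),4)
E
```

```text
horse_mid T [ 0.619  0.012 -1.596  0.077]
horse_mid S [ 0.616  0.011 -1.414  0.081]
house_mid T [ 0.499 -0.39   0.304  0.002]
house_mid S [ 0.503 -0.389  0.305  0.023]
at [ 0.4437 -0.1407  0.1444] psi 1.226 t 8.7 w 0.0856 j7 1.5
adj [-0.016, 0.004, -0.028, -0.0] rows 0.2
down [0.0, 0.0, 0.72, -0.0] rows 3.5
up [0.0, 0.0, -0.72, -0.0] rows 3.5
over [-0.283, 1.0, -0.0, 0.557] rows 7.0
over [0.253, 0.37, -0.0, 0.24] rows 3.0
```

View pics/t1.png

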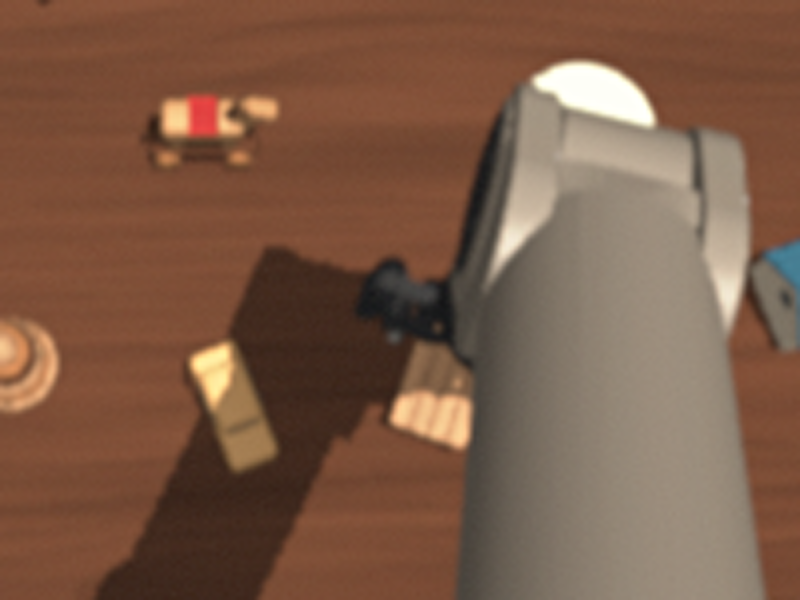

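The horse stands facing right at crop (215,120). Now grasping the cart.

>>> {"fn": "play_rows", "kwargs": {
  "commands": [
    [[-1,-0.016,0.004,0.2,0],[-1,-0.016,0.004,0.4,0],[-1,-0.016,0.004,0.6,0],[-1,-0.016,0.004,0.69,0],[-1,-0.016,0.004,0.69,0],[-1,-0.016,0.004,0.69,0]]
  ]
}}

```text
clock: 9.2
tcp_pos: [0.4465, -0.1411, 0.006]
orientation: [-0.539, -3.093, 0.0]
contact_force: [0.0, 0.4, 1.1]
grip_width: 0.0849
gripper_force: 0.0
```

>>> {"fn": "play_rows", "kwargs": {
  "commands": [
    [[1,0,0,0,0],[1,0,0,0,0],[1,0,0,0,0],[1,0,0,0,0],[1,0,0,0,0],[1,0,0,0,0],[1,0,0,0,0]]
  ]
}}

```text
clock: 9.78
tcp_pos: [0.4484, -0.1411, 0.0082]
orientation: [0.537, 3.092, 0.001]
contact_force: [-2.2, 0.9, 9.6]
grip_width: 0.0487
gripper_force: 49.8
```

```bash
python3 - <<'E'
from plan import *
P=-.345+np.pi/2
plan([(.455,-.13,.13,P,"up"),(.620,.101,.15,-.026,"over"),(.620,.101,.008,-.026,"over")])
E
```

```text
at [ 0.4484 -0.1411  0.0082] psi 1.227 t 9.78 w 0.0487 j7 1.62
up [-0.012, 0.064, -0.609, 0.001] rows 2.9
over [-0.282, 1.0, -0.073, 0.583] rows 7.3
over [0.227, 0.305, -0.027, 0.214] rows 2.7
over [-0.0, -0.0, 0.71, -0.0] rows 3.4
```

>>> {"fn": "play_rows", "kwargs": {
  "commands": [
    [[1,0,0,-0.15,0],[1,0,0,-0.3,0],[1,-0.012,0.064,-0.609,0],[1,-0.012,0.064,-0.609,0],[1,-0.012,0.064,-0.609,0],[1,-0.012,0.064,-0.609,0]]
  ]
}}

```text
clock: 10.28
tcp_pos: [0.4548, -0.1296, 0.1301]
orientation: [0.536, 3.091, 0.001]
contact_force: [-0.3, 0.4, -1.2]
grip_width: 0.0487
gripper_force: 52.9
```

>>> {"fn": "play_rows", "kwargs": {
  "commands": [
    [[1,-0.282,1,-0.073,0.583],[1,-0.282,1,-0.073,0.583],[1,-0.282,1,-0.073,0.583],[1,-0.282,1,-0.073,0.583],[1,-0.282,1,-0.073,0.583],[1,-0.282,1,-0.073,0.583],[1,-0.282,1,-0.073,0.583],[1,-0.282,1,-0.073,0.583],[1,-0.282,1,-0.073,0.583],[1,-0.282,1,-0.073,0.583]]
  ]
}}

```text
clock: 11.12
tcp_pos: [0.5732, 0.039, 0.1417]
orientation: [-1.848, -2.539, 0.003]
contact_force: [-0.1, 0.1, -0.7]
grip_width: 0.0487
gripper_force: 52.9
```

>>> {"fn": "play_rows", "kwargs": {
  "commands": [
    [[1,0.227,0.305,-0.027,0.214],[1,0.227,0.305,-0.027,0.214],[1,0.227,0.305,-0.027,0.214],[1,0.227,0.305,-0.027,0.214],[1,0.227,0.305,-0.027,0.214],[1,0.227,0.305,-0.027,0.214],[1,0.227,0.305,-0.027,0.214]]
  ]
}}

```text
clock: 11.7
tcp_pos: [0.6177, 0.0995, 0.1482]
orientation: [-2.249, -2.193, 0.001]
contact_force: [0.1, -0.3, -1.4]
grip_width: 0.049
gripper_force: 52.9
```

```bash
python3 - <<'E'
from plan import *
from fit import *
f=viewer.grab_frame("top"); g=viewer.grab_frame("scene")
for t,F in(("T",f),("S",g)):
    m=find(F,"horse_mid",(.617,.009))
    if m is not None: print(t,np.round(fit([F],[m],"horse_mid",(.617,.009)),3))
save(g,"s2.png",(180,110,380,260),4)
plan([(.620,.103,.15,-.026,"adj"),(.620,.103,.008,-.026,"down")])
E
```

```text
T [ 0.618  0.013 -1.595  0.064]
S [ 0.618  0.012 -1.529  0.121]
at [0.6182 0.1006 0.1485] psi -0.026 t 11.9 w 0.0489 j7 -0.0
adj [0.012, 0.008, -0.008, 0.0] rows 0.1
down [0.0, 0.0, 0.71, 0.0] rows 3.4
```

View pics/s2.png

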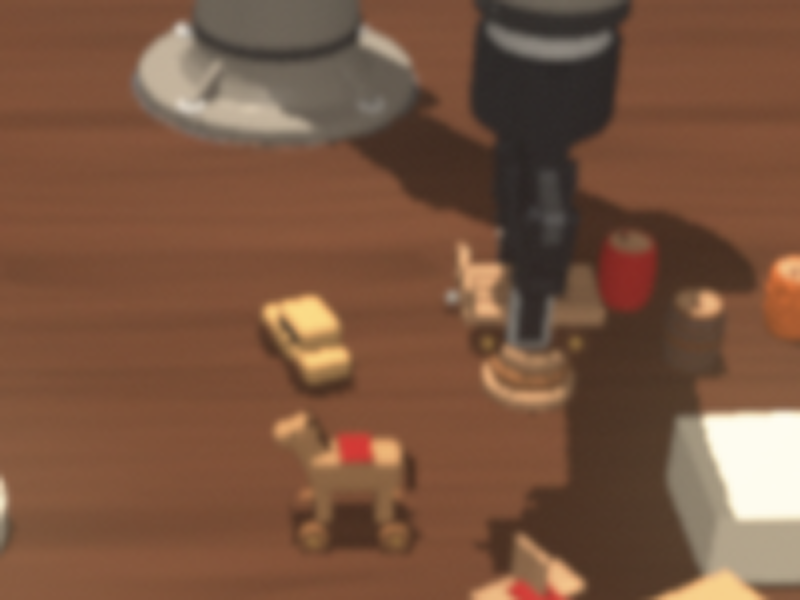

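The cart hangs level in the grip (crop 530,295), drawbar left, and the horse stands at crop (350,490). Lowering.

>>> {"fn": "play_rows", "kwargs": {
  "commands": [
    [[1,0.012,0.01,0.2,0],[1,0.012,0.01,0.4,0],[1,0.012,0.01,0.58,0],[1,0.012,0.01,0.66,0],[1,0.012,0.01,0.69,0],[1,0.012,0.01,0.705,0],[1,0.012,0.01,0.705,0],[-1,0.012,0.01,0.705,0],[-1,0.012,0.01,0.705,0],[-1,0.012,0.01,0.705,0],[-1,0.012,0.01,0.705,0],[-1,0.012,0.01,0.705,0]]
  ]
}}

```text
clock: 12.9
tcp_pos: [0.6207, 0.1036, 0.0075]
orientation: [2.249, 2.193, 0.001]
contact_force: [1.1, -0.5, -0.1]
grip_width: 0.0852
gripper_force: 0.0
```

>>> {"fn": "play_rows", "kwargs": {
  "commands": [
    [[-1,0,0,-0.2,0],[-1,0,0,-0.8,0],[-1,0,0,-0.8,0],[-1,0,0,-0.8,0],[-1,0,0,-0.8,0],[-1,0,0,-0.8,0]]
  ]
}}

```text
clock: 13.4
tcp_pos: [0.6221, 0.1038, 0.1699]
orientation: [2.248, 2.192, 0.007]
contact_force: [-0.8, 0.7, -1.5]
grip_width: 0.0851
gripper_force: 0.0
```

```bash
python3 - <<'E'
from plan import *
P=np.radians(68)
plan([(.4405,.257,.15,P,"over"),(.4405,.257,.004,P,"down")])
E
```

```text
at [0.6221 0.1038 0.1699] psi -0.025 t 13.4 w 0.0851 j7 -0.01
over [0.743, -0.927, 0.099, -0.772] rows 9.7
down [-0.0, -0.0, 0.73, 0.0] rows 3.5
```

>>> {"fn": "play_rows", "kwargs": {
  "commands": [
    [[-1,0.743,-0.927,0.099,-0.772],[-1,0.743,-0.927,0.099,-0.772],[-1,0.743,-0.927,0.099,-0.772],[-1,0.743,-0.927,0.099,-0.772],[-1,0.743,-0.927,0.099,-0.772],[-1,0.743,-0.927,0.099,-0.772],[-1,0.743,-0.927,0.099,-0.772],[-1,0.743,-0.927,0.099,-0.772],[-1,0.743,-0.927,0.099,-0.772],[-1,0.743,-0.927,0.099,-0.772],[-1,0.743,-0.927,0.099,-0.772],[-1,0.743,-0.927,0.099,-0.772]]
  ]
}}

```text
clock: 14.4
tcp_pos: [0.4381, 0.2563, 0.1463]
orientation: [-0.603, -3.081, 0.003]
contact_force: [-0.0, 0.1, 0.7]
grip_width: 0.0856
gripper_force: 0.0
```

```bash
python3 - <<'E'
from plan import *
from fit import *
f=viewer.grab_frame("top"); g=viewer.grab_frame("scene")
for n,x in (("horse_mid",(.617,.009)),("cart_mid",(.62,.102)),("barrel_mid",(.44,.257))):
    for t,F in(("T",f),("S",g)):
        m=find(F,n,x)
        if m is not None: print(n,t,np.round(fit([F],[m],n,x,yaws=[-1.6,-1.4,-1.8]),3))
P=np.radians(68)
plan([(.4405,.257,.15,P,"over"),(.4405,.257,.004,P,"down")])
E
```

```text
horse_mid T [ 0.618  0.012 -1.625  0.046]
horse_mid S [ 0.617  0.013 -1.461  0.138]
cart_mid T [ 0.62   0.107 -1.593  0.072]
cart_mid S [ 0.621  0.107 -1.604  0.139]
barrel_mid T [ 0.429  0.257 -0.921  2.679]
barrel_mid S [ 0.444  0.256 -1.263  0.002]
at [0.4388 0.2569 0.1475] psi 1.187 t 14.8 w 0.0858 j7 0.63
over [-0.008, 0.004, -0.013, 0.0] rows 0.1
down [0.0, -0.0, 0.73, 0.0] rows 3.5
```

>>> {"fn": "play_rows", "kwargs": {
  "commands": [
    [[-1,-0.01,0.005,0.2,0],[-1,-0.01,0.005,0.4,0],[-1,-0.01,0.005,0.6,0],[-1,-0.01,0.005,0.7,0],[-1,-0.01,0.005,0.715,0],[1,-0.01,0.005,0.715,0],[1,-0.01,0.005,0.715,0],[1,-0.01,0.005,0.715,0],[1,-0.01,0.005,0.715,0],[1,-0.01,0.005,0.715,0],[1,-0.01,0.005,0.715,0],[1,-0.01,0.005,0.715,0]]
  ]
}}

```text
clock: 15.8
tcp_pos: [0.4422, 0.2578, 0.0066]
orientation: [0.599, 3.082, 0.004]
contact_force: [-1.3, -1.0, 9.6]
grip_width: 0.038
gripper_force: 49.2
```

```bash
python3 - <<'E'
from plan import *
P=np.radians(68)
p,ps,o=pose()
plan([(p[0],p[1],.14,ps,"up"),(.620,.106,.14,-.026,"over")])
E
```

```text
at [0.4422 0.2578 0.0066] psi 1.187 t 15.8 w 0.038 j7 0.71
up [0.0, 0.0, -0.667, -0.0] rows 3.2
over [-1.0, -0.335, -0.0, 0.697] rows 8.8
over [-0.082, 0.08, -0.0, 0.075] rows 0.9
```

>>> {"fn": "play_rows", "kwargs": {
  "commands": [
    [[1,0,0,-0.1,0],[1,0,0,-0.3,0],[1,0,0,-0.667,0],[1,0,0,-0.667,0],[1,0,0,-0.667,0],[1,0,0,-0.667,0]]
  ]
}}

```text
clock: 16.3
tcp_pos: [0.4424, 0.2582, 0.1409]
orientation: [0.598, 3.08, 0.008]
contact_force: [0.4, 0.7, -1.7]
grip_width: 0.0377
gripper_force: 50.7
```

>>> {"fn": "play_rows", "kwargs": {
  "commands": [
    [[1,-1,-0.335,0,0.697],[1,-1,-0.335,0,0.697],[1,-1,-0.335,0,0.697],[1,-1,-0.335,0,0.697],[1,-1,-0.335,0,0.697],[1,-1,-0.335,0,0.697],[1,-1,-0.335,0,0.697],[1,-1,-0.335,0,0.697],[1,-1,-0.335,0,0.697],[1,-1,-0.335,0,0.697],[1,-1,-0.335,0,0.697]]
  ]
}}

```text
clock: 17.22
tcp_pos: [0.6007, 0.12, 0.1369]
orientation: [-2.112, -2.325, 0.003]
contact_force: [0.4, 0.5, -0.6]
grip_width: 0.0379
gripper_force: 50.7
```

```bash
python3 - <<'E'
from plan import *
from h import *
g=viewer.grab_frame("scene"); save(g,"s3.png",(220,110,380,230),4)
plan([(.620,.106,.14,-.026,"over"),(.620,.106,.0375,-.026,"down")])
E
```

```text
at [0.6009 0.1201 0.1372] psi 0.096 t 17.27 w 0.0379 j7 0.1
over [-0.079, 0.089, -0.014, 0.078] rows 1.0
down [-0.0, -0.0, 0.512, -0.0] rows 2.5
```

View pics/s3.png

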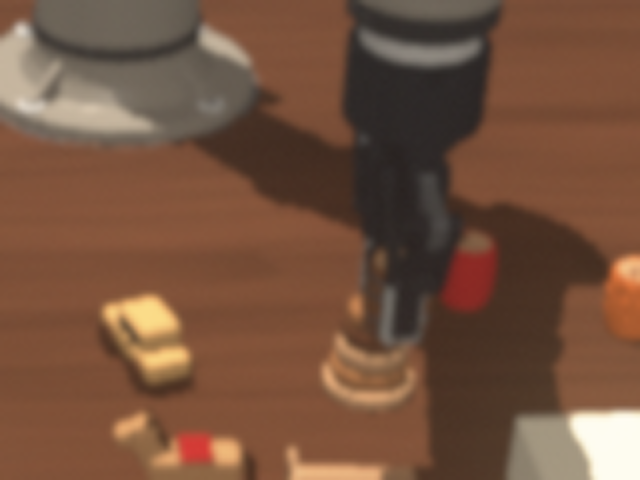

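The barrel is between the fingers (crop 390,300), mostly hidden by them; the opening of 38 mm agrees. Lowering onto the deck.

>>> {"fn": "play_rows", "kwargs": {
  "commands": [
    [[1,-0.079,0.089,0,0.078],[1,-0.079,0.089,0,0.078],[1,-0.079,0.089,0,0.078],[1,-0.079,0.089,0,0.078],[1,-0.079,0.089,0,0.078],[1,-0.079,0.089,0,0.078]]
  ]
}}

```text
clock: 17.77
tcp_pos: [0.6201, 0.1066, 0.1378]
orientation: [-2.252, -2.189, 0.0]
contact_force: [0.7, 0.5, -0.9]
grip_width: 0.0378
gripper_force: 50.7
```

```bash
python3 - <<'E'
from plan import *
plan([(.620,.106,.0375,-.026,"down")])
E
```

```text
at [0.6201 0.1066 0.1378] psi -0.028 t 17.77 w 0.0378 j7 0.03
down [-0.003, -0.001, 0.501, -0.001] rows 2.4
```

>>> {"fn": "play_rows", "kwargs": {
  "commands": [
    [[1,0,0,0.2,0],[1,0,0,0.35,0],[1,0,0,0.43,0],[1,0,0,0.47,0],[1,0,0,0.49,0],[1,0,0,0.5,0],[1,0,0,0.5,0]]
  ]
}}

```text
clock: 18.35
tcp_pos: [0.6213, 0.1061, 0.0387]
orientation: [2.254, 2.188, 0.002]
contact_force: [-0.4, -0.1, -0.8]
grip_width: 0.0378
gripper_force: 50.7
```

>>> {"fn": "play_rows", "kwargs": {
  "commands": [
    [[-1,0,0,0,0],[-1,0,0,0,0],[-1,0,0,0,0],[-1,0,0,0,0],[-1,0,0,-0.1,0],[-1,0,0,-0.7,0],[-1,0,0,-0.7,0],[-1,0,0,-0.7,0],[-1,0,0,-0.7,0]]
  ]
}}

```text
clock: 19.1
tcp_pos: [0.6254, 0.1058, 0.1861]
orientation: [2.251, 2.183, 0.018]
contact_force: [1.9, 0.3, 0.2]
grip_width: 0.0853
gripper_force: 0.0
```

```bash
python3 - <<'E'
from plan import *
plan([(.449,-.2695,.15,.612,"over")])
E
```

```text
at [0.6254 0.1058 0.1861] psi -0.031 t 19.1 w 0.0853 j7 0.0
over [-1.0, -0.433, 0.095, -0.215] rows 5.2
over [-0.723, -0.667, 0.085, -0.194] rows 4.7
```

>>> {"fn": "play_rows", "kwargs": {
  "commands": [
    [[-1,-1,-0.433,0.095,-0.215],[-1,-1,-0.433,0.095,-0.215],[-1,-1,-0.433,0.095,-0.215],[-1,-1,-0.433,0.095,-0.215],[-1,-1,-0.433,0.095,-0.215],[-1,-1,-0.433,0.095,-0.215],[-1,-1,-0.433,0.095,-0.215],[-1,-1,-0.433,0.095,-0.215]]
  ]
}}

```text
clock: 19.77
tcp_pos: [0.5282, -0.0916, 0.1591]
orientation: [1.857, 2.534, 0.001]
contact_force: [-0.2, 0.8, 0.2]
grip_width: 0.0854
gripper_force: 0.0
```

>>> {"fn": "play_rows", "kwargs": {
  "commands": [
    [[-1,-0.723,-0.667,0.085,-0.194],[-1,-0.723,-0.667,0.085,-0.194],[-1,-0.723,-0.667,0.085,-0.194],[-1,-0.723,-0.667,0.085,-0.194],[-1,-0.723,-0.667,0.085,-0.194],[-1,-0.723,-0.667,0.085,-0.194],[-1,-0.723,-0.667,0.085,-0.194],[-1,-0.723,-0.667,0.085,-0.194]]
  ]
}}

```text
clock: 20.43
tcp_pos: [0.4464, -0.2679, 0.1418]
orientation: [1.445, 2.789, 0.001]
contact_force: [0.8, 0.2, -0.4]
grip_width: 0.0853
gripper_force: 0.0
```

```bash
python3 - <<'E'
from plan import *
from fit import *
f=viewer.grab_frame("top"); g=viewer.grab_frame("scene")
A=cv2.resize(f["pixels"][115:215,180:290,::-1],None,fx=3.6,fy=4); B=cv2.resize(g["pixels"][180:280,220:330,::-1],None,fx=3.6,fy=4)
cv2.imwrite("pics/m3.png",np.hstack([A,B]))
for n,x,z in (("barrel_mid",(.62,.107),.03),("nutcracker_mid",(.449,-.27),0)):
    for t,F in(("T",f),("S",g)):
        m=find(F,n,x,z+.03)
        if m is not None: print(n,t,np.round(fit([F],[m],n,x,z0=z,yaws=[.6]),3))
plan([(.449,-.2695,.15,.612,"over"),(.449,-.2695,.03,.612,"down"),(.449,-.2695,.15,.612,"up"),(.611,-.2425,.15,.612,"over"),(.611,-.2425,.061,.612,"down")])
E
```

```text
barrel_mid T [0.623 0.109 0.605 0.017]
barrel_mid S [0.626 0.108 0.616 0.005]
nutcracker_mid S [ 0.452 -0.27   0.147  0.015]
at [ 0.4456 -0.2684  0.1419] psi 0.615 t 20.73 w 0.0854 j7 1.29
over [-0.014, 0.011, -0.04, 0.002] rows 0.2
down [-0.0, -0.0, 0.6, -0.0] rows 2.9
up [-0.0, -0.0, -0.6, -0.0] rows 2.9
over [-0.355, 0.741, -0.0, -0.0] rows 3.9
down [-0.0, -0.0, 0.445, -0.0] rows 2.1
```

View pics/m3.png

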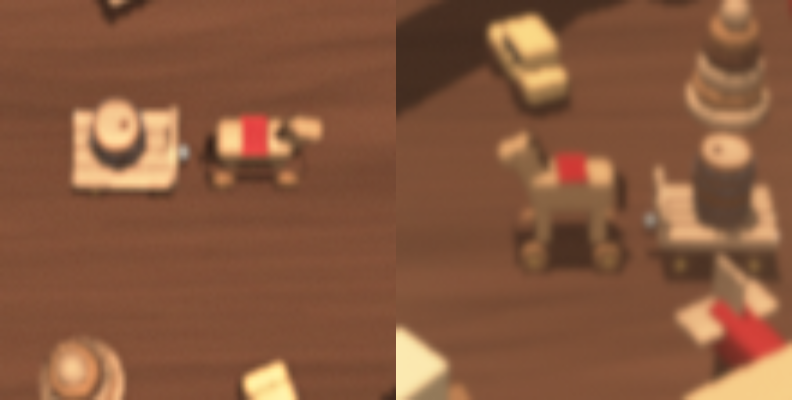

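The barrel stands upright mid-deck (left half 118,130; right half 725,185), the horse ahead of the cart with a small gap. Now the nutcracker.

>>> {"fn": "play_rows", "kwargs": {
  "commands": [
    [[-1,-0.018,0.018,0.1,0],[-1,-0.018,0.018,0.3,0],[-1,-0.018,0.018,0.5,0],[-1,-0.018,0.018,0.56,0],[-1,-0.018,0.018,0.56,0],[1,-0.018,0.018,0.56,0],[1,-0.018,0.018,0.56,0],[1,-0.018,0.018,0.56,0],[1,-0.018,0.018,0.56,0],[1,-0.018,0.018,0.56,0],[1,-0.018,0.018,0.56,0],[1,-0.018,0.018,0.56,0]]
  ]
}}

```text
clock: 21.73
tcp_pos: [0.4505, -0.271, 0.031]
orientation: [1.448, 2.786, 0.0]
contact_force: [-1.5, -1.3, 6.8]
grip_width: 0.0243
gripper_force: 48.7
```

```bash
python3 - <<'E'
from plan import *
p,ps,o=pose()
plan([(p[0],p[1],.15,.612,"up"),(.611,-.2425,.15,.612,"over"),(.611,-.2425,p[2]+.031,.612,"down")])
E
```

```text
at [ 0.4505 -0.271   0.031 ] psi 0.612 t 21.73 w 0.0243 j7 1.4
up [0.0, 0.0, -0.595, 0.0] rows 2.9
over [-0.345, 0.738, 0.0, 0.0] rows 3.9
down [0.0, 0.0, 0.44, 0.0] rows 2.1
```

>>> {"fn": "play_rows", "kwargs": {
  "commands": [
    [[1,0,0,-0.1,0],[1,0,0,-0.3,0],[1,0,0,-0.595,0],[1,0,0,-0.595,0],[1,-0.345,0.738,-0.595,0],[1,-0.345,0.738,-0.595,0],[1,-0.345,0.738,-0.595,0],[1,-0.345,0.738,-0.595,0],[1,-0.345,0.738,-0.595,0],[1,-0.345,0.738,-0.595,0],[1,-0.345,0.738,-0.595,0],[1,-0.345,0.738,-0.595,0]]
  ]
}}

```text
clock: 22.73
tcp_pos: [0.6086, -0.2429, 0.1488]
orientation: [-1.451, -2.785, 0.001]
contact_force: [-0.0, -0.1, 0.5]
grip_width: 0.0241
gripper_force: 49.6
```

```bash
python3 - <<'E'
from plan import *
from h import *
g=viewer.grab_frame("scene"); save(g,"s4.png",(90,120,240,270),3.5)
plan([(.611,-.2425,.15,.612,"over"),(.611,-.2425,.062,.612,"down")])
E
```

```text
at [ 0.6087 -0.243   0.149 ] psi 0.61 t 22.78 w 0.0242 j7 1.17
over [-0.005, 0.011, -0.005, -0.001] rows 0.1
down [0.0, -0.0, 0.44, -0.0] rows 2.1
```

View pics/s4.png

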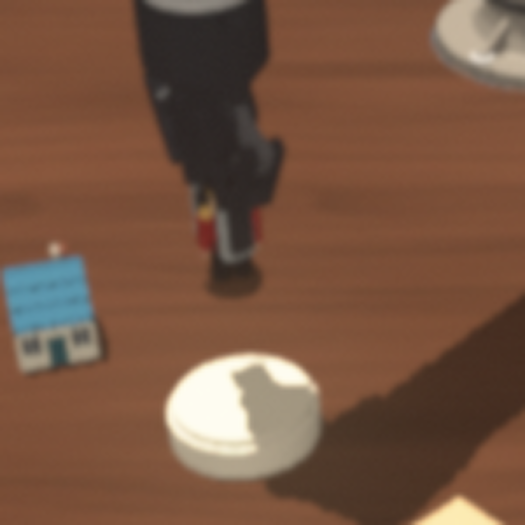

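The nutcracker is held (crop 230,240, foot at 235,280), upright. Lowering to the round plinth.

>>> {"fn": "play_rows", "kwargs": {
  "commands": [
    [[1,-0.005,0.011,0.15,0],[1,-0.005,0.011,0.3,0],[1,-0.005,0.011,0.37,0],[1,-0.005,0.011,0.41,0],[1,-0.005,0.011,0.43,0],[1,-0.005,0.011,0.435,0],[1,-0.005,0.011,0.435,0],[-1,-0.005,0.011,0.435,0],[-1,-0.005,0.011,0.435,0],[-1,-0.005,0.011,0.435,0],[-1,-0.005,0.011,0.435,0],[-1,-0.005,0.011,0.435,0]]
  ]
}}

```text
clock: 23.78
tcp_pos: [0.6128, -0.2416, 0.0623]
orientation: [1.448, 2.787, 0.0]
contact_force: [-0.2, -0.6, -0.8]
grip_width: 0.0826
gripper_force: 0.0
```

>>> {"fn": "play_rows", "kwargs": {
  "commands": [
    [[-1,0,0,-0.1,0],[-1,0,0,-0.6,0],[-1,0,0,-0.6,0],[-1,0,0,-0.6,0],[-1,0,0,-0.6,0],[-1,0,0,-0.6,0]]
  ]
}}

```text
clock: 24.28
tcp_pos: [0.6132, -0.2418, 0.1832]
orientation: [1.447, 2.786, 0.001]
contact_force: [-0.1, -0.0, -0.1]
grip_width: 0.0854
gripper_force: 0.0
```

```bash
python3 - <<'E'
from plan import *
plan([(.501,-.3895,.16,.304-np.pi/2,"over"),(.501,-.3895,.015,.304-np.pi/2,"down")])
E
```

```text
at [ 0.6132 -0.2418  0.1832] psi 0.612 t 24.28 w 0.0854 j7 1.15
over [-0.236, -0.739, 0.097, 1.0] rows 12.6
over [-0.145, 0.046, 0.019, 0.196] rows 2.5
down [0.0, -0.0, 0.725, 0.0] rows 3.5
```

>>> {"fn": "play_rows", "kwargs": {
  "commands": [
    [[-1,-0.236,-0.739,0.1,0.9],[-1,-0.236,-0.739,0.1,0.9],[-1,-0.236,-0.739,0.1,0.9],[-1,-0.236,-0.739,0.1,0.9],[-1,-0.236,-0.739,0.1,0.9],[-1,-0.236,-0.739,0.1,0.9],[-1,-0.236,-0.739,0.1,0.9],[-1,-0.236,-0.739,0.1,0.9],[-1,-0.236,-0.739,0.1,0.9],[-1,-0.236,-0.739,0.1,0.9],[-1,-0.236,-0.739,0.1,0.9],[-1,-0.236,-0.739,0.1,0.9]]
  ]
}}

```text
clock: 25.28
tcp_pos: [0.5179, -0.3642, 0.1598]
orientation: [-2.913, -1.169, 0.004]
contact_force: [0.5, -0.3, 0.1]
grip_width: 0.0854
gripper_force: 0.0
```

```bash
python3 - <<'E'
from plan import *
plan([(.501,-.3895,.16,.304-np.pi/2,"over"),(.501,-.3895,.015,.304-np.pi/2,"down")])
E
```

```text
at [ 0.5179 -0.3642  0.1598] psi -0.808 t 25.28 w 0.0854 j7 0.2
over [-0.149, 0.033, -0.001, 0.292] rows 3.7
down [0.0, -0.0, 0.725, 0.0] rows 3.5
```

>>> {"fn": "play_rows", "kwargs": {
  "commands": [
    [[-1,-0.149,0.033,0,0.292],[-1,-0.149,0.033,0,0.292],[-1,-0.149,0.033,0,0.292],[-1,-0.149,0.033,0,0.292],[-1,-0.149,0.033,0,0.292],[-1,-0.149,0.033,0,0.292],[-1,-0.149,0.033,0,0.292]]
  ]
}}

```text
clock: 25.87
tcp_pos: [0.5016, -0.3902, 0.161]
orientation: [-3.102, -0.49, 0.002]
contact_force: [-0.0, -1.0, 0.7]
grip_width: 0.0853
gripper_force: 0.0
```

```bash
python3 - <<'E'
from plan import *
from fit import *
f=viewer.grab_frame("top"); g=viewer.grab_frame("scene")
for n,x,z in (("nutcracker_mid",(.611,-.243),.03),("house_mid",(.501,-.389),0)):
    for t,F in(("T",f),("S",g)):
        m=find(F,n,x,z+.03)
        if m is not None: print(n,t,np.round(fit([F],[m],n,x,z0=z,yaws=[.3,.6]),3))
plan([(.501,-.3895,.16,.304-np.pi/2,"over"),(.501,-.3895,.015,.304-np.pi/2,"down")])
E
```

```text
nutcracker_mid T [ 0.612 -0.241  0.326  0.05 ]
nutcracker_mid S [ 0.613 -0.241  0.163  0.024]
house_mid S [ 0.501 -0.39   0.301  0.039]
at [ 0.502  -0.3907  0.162 ] psi -1.259 t 26.17 w 0.0851 j7 -0.12
over [-0.003, -0.007, 0.01, 0.005] rows 0.1
down [0.0, -0.0, 0.725, -0.0] rows 3.5
```

>>> {"fn": "play_rows", "kwargs": {
  "commands": [
    [[-1,0,-0.005,0.2,0.005],[-1,0,-0.005,0.4,0.005],[-1,0,-0.005,0.55,0.005],[-1,0,-0.005,0.65,0.005],[-1,0,-0.005,0.73,0.005],[-1,0,-0.005,0.73,0.005],[1,0,-0.005,0.73,0.005],[1,0,-0.005,0.73,0.005],[1,0,-0.005,0.73,0.005],[1,0,-0.005,0.73,0.005],[1,0,-0.005,0.73,0.005],[1,0,-0.005,0.73,0.005]]
  ]
}}

```text
clock: 27.17
tcp_pos: [0.5026, -0.3905, 0.0178]
orientation: [3.104, 0.474, 0.004]
contact_force: [-1.0, 1.3, 7.3]
grip_width: 0.0534
gripper_force: 53.9
```

```bash
python3 - <<'E'
from plan import *
p,ps,o=pose()
plan([(p[0],p[1],.16,ps,"up"),(.624,.261,.16,-np.pi/2,"over"),(.624,.261,p[2]+.051,-np.pi/2,"down")])
E
```

```text
at [ 0.5026 -0.3905  0.0178] psi -1.268 t 27.17 w 0.0534 j7 -0.01
up [0.0, 0.0, -0.711, -0.0] rows 3.4
over [0.53, -1.0, -0.0, 0.066] rows 5.4
over [0.403, -1.0, -0.0, 0.063] rows 5.2
over [0.293, -1.0, -0.0, 0.06] rows 5.0
over [0.012, -0.061, -0.0, 0.004] rows 0.3
down [-0.0, 0.0, 0.456, -0.0] rows 2.2
```

>>> {"fn": "play_rows", "kwargs": {
  "commands": [
    [[1,0,0,-0.1,0],[1,0,0,-0.3,0],[1,0,0,-0.711,0],[1,0,0,-0.711,0],[1,0,0,-0.711,0],[1,0,0,-0.711,0]]
  ]
}}

```text
clock: 27.67
tcp_pos: [0.5028, -0.3908, 0.1609]
orientation: [3.102, 0.474, 0.007]
contact_force: [0.2, 0.1, -2.5]
grip_width: 0.0533
gripper_force: 53.8
```

>>> {"fn": "play_rows", "kwargs": {
  "commands": [
    [[1,0.53,-1,0,0.066],[1,0.53,-1,0,0.066],[1,0.53,-1,0,0.066],[1,0.53,-1,0,0.066],[1,0.53,-1,0,0.066],[1,0.53,-1,0,0.066],[1,0.53,-1,0,0.066],[1,0.53,-1,0,0.066]]
  ]
}}

```text
clock: 28.33
tcp_pos: [0.5428, -0.1651, 0.1566]
orientation: [-3.125, -0.318, 0.004]
contact_force: [-0.9, -0.9, -1.7]
grip_width: 0.0532
gripper_force: 54.0
```

>>> {"fn": "play_rows", "kwargs": {
  "commands": [
    [[1,0.403,-1,0,0.063],[1,0.403,-1,0,0.063],[1,0.403,-1,0,0.063],[1,0.403,-1,0,0.063],[1,0.403,-1,0,0.063],[1,0.403,-1,0,0.063],[1,0.403,-1,0,0.063],[1,0.403,-1,0,0.063]]
  ]
}}

```text
clock: 29.0
tcp_pos: [0.5822, 0.0436, 0.1575]
orientation: [3.136, 0.157, -0.001]
contact_force: [0.0, -0.9, -1.8]
grip_width: 0.0535
gripper_force: 54.1
```

```bash
python3 - <<'E'
from plan import *
plan([(.624,.261,.16,-np.pi/2,"over"),(.624,.261,.069,-np.pi/2,"down")])
E
```

```text
at [0.5822 0.0436 0.1575] psi -1.471 t 29.0 w 0.0535 j7 -0.96
over [0.298, -1.0, -0.012, 0.06] rows 5.0
over [0.012, -0.062, -0.0, 0.004] rows 0.3
down [0.0, 0.0, 0.455, -0.0] rows 2.2
```

>>> {"fn": "play_rows", "kwargs": {
  "commands": [
    [[1,0.298,-1,-0.012,0.064],[1,0.298,-1,-0.012,0.064],[1,0.298,-1,-0.012,0.064],[1,0.298,-1,-0.012,0.064],[1,0.298,-1,-0.012,0.064],[1,0.298,-1,-0.012,0.064],[1,0.298,-1,-0.012,0.064],[1,0.298,-1,-0.012,0.064],[1,0.298,-1,-0.012,0.064],[1,0.298,-1,-0.012,0.064],[1,0.298,-1,-0.012,0.064]]
  ]
}}

```text
clock: 29.92
tcp_pos: [0.6221, 0.2478, 0.1608]
orientation: [-3.141, 0.005, -0.0]
contact_force: [0.6, 0.2, -2.3]
grip_width: 0.0533
gripper_force: 54.3
```

```bash
python3 - <<'E'
from plan import *
plan([(.624,.261,.16,-np.pi/2,"over"),(.624,.261,.069,-np.pi/2,"down")])
E
```

```text
at [0.6221 0.2478 0.1608] psi -1.574 t 29.92 w 0.0533 j7 -1.37
over [0.01, -0.066, 0.004, -0.002] rows 0.3
down [-0.0, -0.0, 0.455, -0.0] rows 2.2
```

>>> {"fn": "play_rows", "kwargs": {
  "commands": [
    [[1,0.01,-0.066,0,0],[1,0.01,-0.066,0,0],[1,0.01,-0.066,0.2,0],[1,0.01,-0.066,0.35,0],[1,0.01,-0.066,0.41,0],[1,0.01,-0.066,0.435,0],[1,0.01,-0.066,0.45,0],[1,0.01,-0.066,0.455,0],[1,0.01,-0.066,0.458,0],[1,0.01,-0.066,0.458,0]]
  ]
}}

```text
clock: 30.75
tcp_pos: [0.6248, 0.2631, 0.0704]
orientation: [-3.141, 0.0, -0.003]
contact_force: [-0.1, -0.4, -1.5]
grip_width: 0.0536
gripper_force: 54.1
```

>>> {"fn": "play_rows", "kwargs": {
  "commands": [
    [[-1,0,0,0,0],[-1,0,0,0,0],[-1,0,0,0,0],[-1,0,0,0,0],[-1,0,0,-0.1,0],[-1,0,0,-0.6,0],[-1,0,0,-0.6,0],[-1,0,0,-0.6,0],[-1,0,0,-0.6,0],[-1,0,0,-0.6,0]]
  ]
}}

```text
clock: 31.58
tcp_pos: [0.6244, 0.2631, 0.19]
orientation: [-3.14, 0.0, -0.003]
contact_force: [0.5, -0.2, -0.2]
grip_width: 0.0855
gripper_force: 0.0
```

>>> {"fn": "play_rows", "kwargs": {
  "commands": [
    [[-1,0.7,0,-0.7,0],[-1,0.7,-0.8,-0.7,0],[-1,0.7,-0.8,-0.7,0],[-1,0.7,-0.8,-0.7,0],[-1,0.7,-0.8,-0.7,0],[-1,0.7,-0.8,-0.7,0],[-1,0.7,-0.8,-0.7,0],[-1,0.7,-0.8,-0.7,0]]
  ]
}}

```text
clock: 32.25
tcp_pos: [0.7649, 0.426, 0.3273]
orientation: [-3.141, -0.007, 0.0]
contact_force: [0.5, -0.5, -0.1]
grip_width: 0.0855
gripper_force: 0.0
```

```bash
python3 - <<'E'
from plan import *
from fit import *
f=viewer.grab_frame("top"); g=viewer.grab_frame("scene")
A=cv2.resize(f["pixels"][110:250,100:420,::-1],None,fx=2.5,fy=2); B=cv2.resize(g["pixels"][140:280,100:420,::-1],None,fx=2.5,fy=2)
cv2.imwrite("pics/fin.png",np.vstack([A,B]))
for n,x,z,ys in (("nutcracker_mid",(.611,-.243),.03,[.6]),("house_mid",(.624,.261),.05,[0]),("horse_mid",(.618,.011),0,[-1.6]),("cart_mid",(.62,.106),0,[-1.6]),("barrel_mid",(.622,.107),.03,[0])):
    for t,F in(("T",f),("S",g)):
        m=find(F,n,x,z+.03)
        if m is not None: print(n,t,np.round(fit([F],[m],n,x,z0=z,yaws=ys),3))
o=get_obs(); print(o["tcp_pos"],o["clock"])
E
```

```text
nutcracker_mid T [ 0.61  -0.241  0.655  0.028]
nutcracker_mid S [ 0.615 -0.242  0.542  0.055]
house_mid T [0.623 0.263 0.035 0.01 ]
house_mid S [ 0.624  0.262 -0.038  0.019]
horse_mid T [ 0.619  0.012 -1.614  0.13 ]
horse_mid S [ 0.617  0.012 -1.439  0.081]
cart_mid T [ 0.621  0.109 -1.593  0.475]
cart_mid S [ 0.625  0.106 -1.722  0.476]
barrel_mid T [0.621 0.11  0.01  0.01 ]
barrel_mid S [0.624 0.108 0.013 0.009]
[0.76366579 0.42301944 0.32903835] 32.85
```

View pics/fin.png

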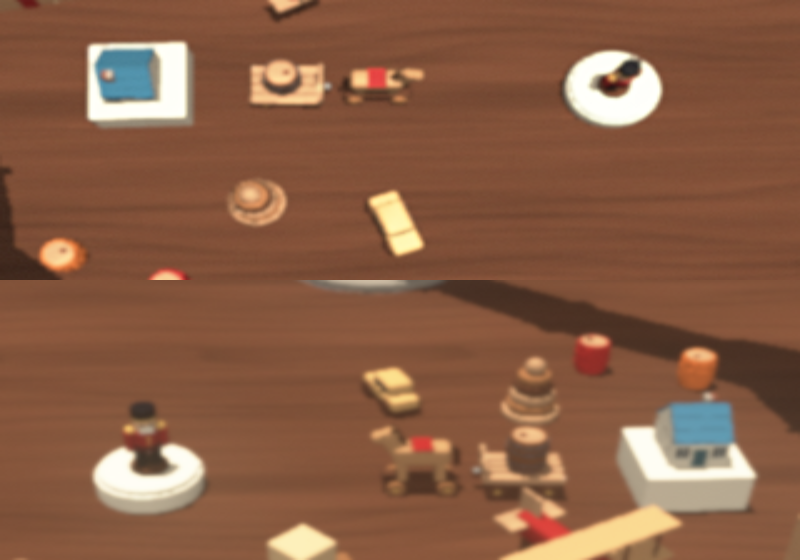

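The final picture shows everything in place: house on the square plinth (128,75), cart with barrel and horse in line (285,85 and 380,80), and nutcracker on the round plinth (613,85). The car and ring stacker are where they were.

```bash
python3 -c "
from bench import r
print(r.hand_in())"
```

```text
the job is handed in; nothing more can be done
None
```

The toy-shop window is dressed as asked and handed in at about 33 s on the robot's clock. My last camera measurements put every piece within the limits and show the car and stacker where they were, but no verdict came back.

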